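# Draw the board carriage out from under the station ledge with the pull hook

### The job

A finished board sits on a carriage parked under the white ledge of the fastening station: take the orange pull hook from its rest, reach it in under the ledge so that its prong drops into the carriage's yellow eye, and draw the carriage fully out against its red stops. Use only the hook, the gripper itself must not touch the station or the carriage. Then lay the hook back in both forks of its rest just as it lay, prong hanging down, let go, and leave the other things on the bench where they are.

Things in the scene. Friction and masses are not known exactly. Their poses are not given: they have to be found in the camera images.
- station: Fastening station, fixed. Origin on the bench below the middle of the ledge's front edge; x points into the station, y across, z up. Dark base plate x -45 to 270 mm, y +-85, 12 mm thick; rails at y +-55 (top 24 mm) with red stop blocks at their front ends (x -45 to -30, top 38 mm). White cheeks at y +-80, x 0 to 100, leave a mouth 150 mm wide, open in front.
- ledge (a point): Middle of the front edge of the white ledge (yellow stripe) on its underside, 140 mm above the bench; axes as the station's. The ledge is 12 mm thick, covers station x 0 to 100 mm, y +-85 mm, and carries a grey block and a cylinder (up to 192 mm, x from 42 mm).
- carriage (a joint): How far the carriage is drawn out along the station's -x, m: 0 in, 0.115 hard against the red stops; starts at 0 to 0.02. About 4 N of friction, stays where left. Aluminium plate 160 x 130 mm with black nest, white slats and green board (top 81 mm); its rear shows beyond the ledge. Plate front edge at station x = 85 mm minus this value, rear edge at 245 mm minus it.
- eye (a point): Centre of the yellow drawbar eye on the carriage's front, hidden under the ledge: a flat level ring, hole 44 mm, bar 8 mm thick, 45 mm above the bench, on the station's centre line, at station x = 55 mm minus the joint value (30 mm ahead of the plate's front edge). Axes as the station's. Below the ring is open space down to the base plate or the bench.
- rest: Fixed rest for the hook: dark base 175 x 75 mm, 12 mm thick, with two blue V-forks on posts, each 8 mm thick, the V about 50 mm wide at its top, 118 mm up. Origin on the bench, x along the rest towards the hook's prong end, z up. Forks at x = -56 and +75 mm; a seated hook's shaft axis lies at z = 100 mm, y = 0.
- pull_hook: Loose pull hook, about 0.18 kg. Origin in the middle of its orange handle, on the shaft axis; x along the shaft to the prong, z up. Handle x +-40 mm, 22 mm wide (y), 24 mm high; grip it there from above. Steel shaft 10 mm thick, x -72 to 155 mm, end knob 18 mm thick behind. Lies in the rest with its origin at rest (0, 0, 100) mm, axes as the rest's. Balances about 30 mm ahead of its origin.
- hook_tip (a point): Lower end of the hook's prong, a straight round pin 10 mm thick that points down from the shaft at x = 150 mm: at (150, 0, -40) mm in the pull hook's frame, 40 mm below the shaft axis.
- parts_bin: Bystander, leave alone: open blue plastic parts bin, 100 x 150 x 60 mm; origin at the middle of its underside, z up.
- power_driver: Bystander, leave alone: black electric screwdriver lying down, about 230 mm long, 34 mm high; origin at the middle of its underside, z up.
- spare_moulding: Bystander, leave alone: white slatted plastic moulding, 90 x 160 x 32 mm; origin at the middle of its underside, z up.
- carton: Bystander, leave alone: closed cardboard carton, 90 x 120 x 55 mm; origin at the middle of its underside, z up.
- jar: Bystander, leave alone: closed jar, 60 mm across, 90 mm high; origin at the middle of its underside, z up.
- connector: Bystander, leave alone: grey and aluminium plug connector, 90 x 60 x 70 mm; origin at the middle of its underside, z up.

How it is judged:
On the way, in this order (a step that is already met when the one before it is completed fails the run):
1. the hook's prong is down in the carriage's eye (horizontal distance between hook_tip and eye below 0.026 m and z of hook_tip in the frame of eye below -0.004 m and value of joint carriage below 0.06 m), for 0.1 s.
2. the carriage is drawn out to its stops with the prong still in the eye (horizontal distance between hook_tip and eye below 0.026 m and z of hook_tip in the frame of eye below -0.004 m and value of joint carriage above 0.105 m), for 0.2 s.
At the end, for the whole second after the job is handed in: Carriage within 12 mm of its stops. Hook released and at rest in both forks: shaft axis at the handle 100 mm up (+-7 mm) and over the rest's centre line (+-8 mm); prong hanging down at the same end as at the start (tip 50 to 78 mm up) and within 17 mm along the rest of where it was (value of joint carriage above 0.103 m and z of pull_hook in the frame of rest between 0.093 and 0.107 m and y of pull_hook in the frame of rest between -0.008 and 0.008 m and x of hook_tip in the frame of rest between 0.133 and 0.167 m and z of hook_tip in the frame of rest between 0.05 and 0.078 m and angle between pull_hook's own z axis and vertical below 0.5 rad and contact force between pull_hook and rest above 0.5 N and linear speed of pull_hook below 0.02 m/s); the robot touches nothing.
It fails at once if the gripper or arm touches the station or its carriage (contact force between any of the fingers, the arm and station above 2 N).
It fails at once if a bystander is moved more than 30 mm (distance of any of parts_bin, power_driver, spare_moulding, carton, jar, connector from where it was at the start of the episode above 0.03 m).
It also fails if it takes over 61 s, if anything falls off the work surface, if the arm or the gripper's body presses on something with over 40 N, if the wrist force passes 120 N, or if a joint passes its speed limit or range.

### The arm

A 6-joint arm with a two-finger parallel gripper is mounted at the origin on the work surface. World frame = base frame: x ahead of the robot, y to its left, z up, the work surface at z = 0. Lengths are in m, angles in rad, forces in N, time in s.
With the tool pointing down it reaches from about 0.35 to 1 m from the base axis. Payload 7.1 kg.
Tool frame: the origin (TCP) lies midway between the tips of the shut fingers; the grasp point (between the pads) lies bot.hold_point_z behind it (bot.hold_point_z is the distance from the TCP to the grasp point, in m); z points along the fingers, y is the line along which they close (so a half turn about z gives the same grasp; the last joint's range is limited). The gripper opens to 85 mm and grips with 20 to 120 N. Pads are 22 mm wide; open, the fingers measure 114 mm over their backs; the gripper's body (76 mm by 85 mm) begins 54 mm behind the grasp point. The pads swing forward as they close: fully open they stand 13 mm farther back than shut.
Start: joints at [-1.193, 0.423, 1.63, -0, 1.089, -0.019], TCP at [0.242, -0.576, 0.231] pointing down, gripper open.
Joint ranges: [-3, 3], [-0.9, 2.11], [0.09, 2.58], [-1.31, 4.45], [0.11, 2.69], [-2.54, 2.54]. Speed limits (rad/s): [2.39, 2.39, 3.01, 3.14, 3.14, 3.14].

### API

Orientations are given as a unit quaternion [w, x, y, z].
In Python, from bench import bot gives the robot as it stands. The module is installed in compiled form; this text tells all that it offers. Calls block until the motion is done:
- bot.move_to(position, orientation): joint-space move of the TCP to a pose.
- bot.move_straight(position, frame=None, speed=0.15, stop_force=None): straight line of the TCP; frame=None keeps the orientation; speed is the mean speed in m/s. With stop_force (N) it stops when the force on the tool has changed by that much, and returns True; else False.
- bot.move_j(angles): joint-space move.
- bot.set_gripper(opening, strength=None): finger opening in m; strength is the grip in N (None keeps the last); returns when the fingers have stopped.
- bot.sleep(seconds).
- bot.ik(position, orientation): joint angles nearest the present ones, or None.
- bot.get_state(): the state.
- bot.capture(name): name is "scene" or "top" or "wrist"; returns the picture (420x560x3 uint8, red, green, blue); there is no depth.
- bot.calibration(name): a dict with "fx", "fy", "cx", "cy" (pixels), "distortion" ([k1, k2, p1, p2, k3] as OpenCV has them; the pictures are not rectified), "rvec" (rotation vector, rad) and "tvec" (3), from world to camera coordinates, as OpenCV has them. Camera axes: x right, y down, z forward; pixel columns grow to the right and rows downward; lengths in m; the calibration is good to about 2 mm. A picture is of the moment at which its call begins: read the wrist's pose just before it. calibration takes no time and is no camera call; for the wrist camera it gives the pose at the moment of the call.
A pose or a line that the arm cannot do raises bot.PlanningError and nothing moves.
- bot.sign_off(): hands the job in; it is judged then, once.
The state is a dict: "t": time; "joint_pos": joint angles; "joint_velocities": joint speeds; "joint_torque": joint torques, N m; "tool_pos": TCP position; "tcp_rot": TCP orientation; "wrist_force": force on the tool from outside, world axes, zero at the start; "torque": the same for the moment, N m; "gripper_width": finger opening in m; "grip_force": force on a finger pad.
Only numpy, scipy, OpenCV 4.12 (cv2) and the standard library are available. Lean on these libraries where they do the work, as an engineer would, in place of code of your own. Each camera call takes 0.05 s, during which the arm holds its last target. There are 200 camera calls.

## Working session

There is one attempt and no reset: what is moved stays moved. The work goes in short steps, each a Python script; the robot and the scene stay as the last script left them, time stands still between calls to the robot, and variables do not carry over. Pictures are saved under pics/ and viewed, at most 12 in all, crops included, and the job is handed in when it is done.

```bash
mkdir -p pics; python3 - <<'E'
from bench import bot
import cv2
for n in("scene","top"):
    cv2.imwrite(f"pics/{n}0.png",cv2.resize(bot.capture(n)[:,:,::-1],(800,600),interpolation=cv2.INTER_CUBIC))
    c=bot.calibration(n);print(n,c)
print(bot.hold_point_z,bot.get_state()['t'],bot.get_state()['tcp_rot'])
E
```

```text
scene {'fx': 527.7184136975964, 'fy': 527.7184136975964, 'cx': 283.16071818862287, 'cy': 205.74905384446308, 'distortion': array([-0.06652026,  0.        ,  0.        ,  0.        ,  0.        ]), 'rvec': array([ 0.75795962,  2.6949579 , -0.91972922]), 'tvec': array([ 0.48059936, -0.11657745,  1.63608504])}
top {'fx': 384.39271436470614, 'fy': 384.39271436470614, 'cx': 277.9710357979226, 'cy': 207.30127375733437, 'distortion': array([0.03311279, 0.        , 0.        , 0.        , 0.        ]), 'rvec': array([ 2.19897491, -2.16129879,  0.10133435]), 'tvec': array([-0.07174236,  0.5110219 ,  1.15624675])}
0.0187 0.1 [-6.90432582e-04  9.80382215e-01  1.97104589e-01 -1.26802103e-04]
```

View pics/scene0.png

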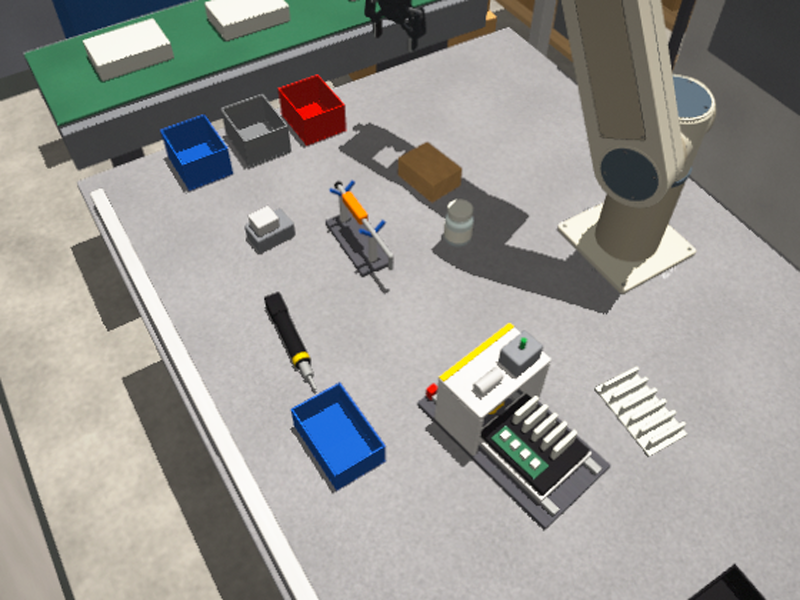

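View pics/top0.png

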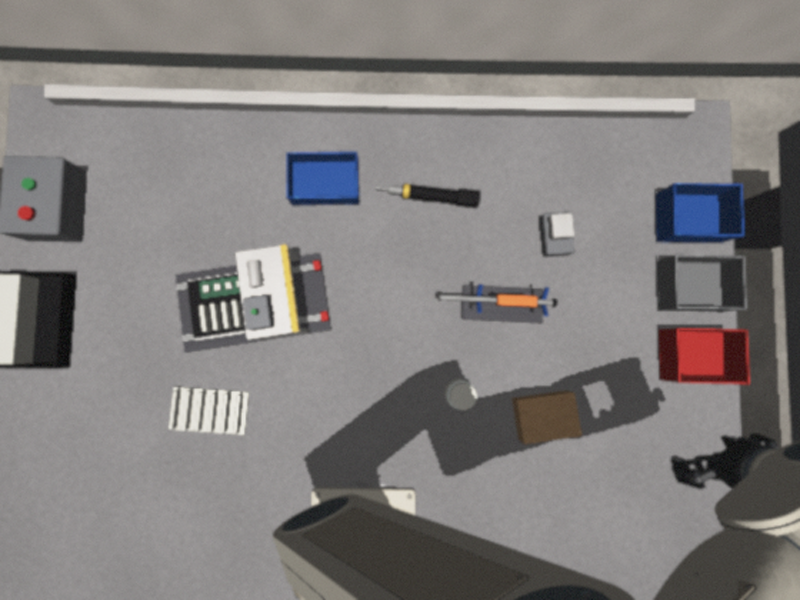

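The scene view shows the hook at about (338,186) to (390,263), and the ledge stripe from (441,377) to (513,325). In the top view the knob is at (556,302), the prong end at (440,296) and the stripe from (287,246) to (298,333). I'll triangulate these for a coarse estimate, then look closer with the wrist camera.

```bash
cat > h.py <<'E'
import numpy as np, cv2
from scipy.spatial.transform import Rotation as R
def ray(c,p):
    K=np.array([[c['fx'],0,c['cx']],[0,c['fy'],c['cy']],[0,0,1]])
    u=cv2.undistortPoints(np.array([[p]],float),K,np.array(c['distortion']))[0,0]
    M=cv2.Rodrigues(np.array(c['rvec']))[0]
    return -M.T@np.array(c['tvec']), M.T@np.array([u[0],u[1],1.])
def tri(*obs):
    A=0;b=0;L=[]
    for c,p in obs:
        o,d=ray(c,p);d=d/np.linalg.norm(d);P=np.eye(3)-np.outer(d,d);A=A+P;b=b+P@o;L.append((P,o))
    x=np.linalg.solve(A,b);return x,max(np.linalg.norm(P@(x-o)) for P,o in L)
def atz(c,p,z):
    o,d=ray(c,p);return o+d*(z-o[2])/d[2]
def proj(c,X):
    K=np.array([[c['fx'],0,c['cx']],[0,c['fy'],c['cy']],[0,0,1]])
    return cv2.projectPoints(np.atleast_2d(np.array(X,float)),np.array(c['rvec']),np.array(c['tvec']),K,np.array(c['distortion']))[0][:,0]
def q(a,tilt=None):  # tool down, tool y axis... tool x at world yaw a
    r=R.from_euler('z',a)*R.from_euler('x',np.pi)
    x,y,z,w=r.as_quat();return [w,x,y,z]
E
python3 - <<'E'
from bench import bot
from h import *
s,t=bot.calibration("scene"),bot.calibration("top")
k=.7
for n,a,b in [("knob",(338,186),(556,302)),("end",(391,263),(439,296)),("hA",(345,196),(538,301)),("hB",(364,220),(497,300)),
 ("stripe+x",(441,377),(287,246)),("stripe-x",(513,325),(298,333)),("jar",(459,206),(461,395))]:
    x,e=tri((s,np.array(a)*k),(t,np.array(b)*k));print(n,x.round(3),round(e,4))
w=bot.calibration("wrist");st=bot.get_state()
M=cv2.Rodrigues(w['rvec'])[0];T=R.from_quat(np.roll(st['tcp_rot'],-1)).as_matrix()
print("cam in tool",T.T@(-M.T@w['tvec']-st['tool_pos']),"\n axes",(T.T@M.T).round(3),w['fx'])
print(T.round(3))
E
```

```text
knob [ 0.499 -0.382  0.092] 0.0018
end [ 0.508 -0.147  0.082] 0.0009
hA [ 0.501 -0.346  0.093] 0.0009
hB [ 0.501 -0.263  0.096] 0.0003
stripe+x [0.594 0.152 0.147] 0.0013
stripe-x [0.426 0.127 0.143] 0.0018
jar [ 0.313 -0.193  0.099] 0.002
cam in tool [ 0.07763544 -0.00020647 -0.14375096] 
 axes [[-0.    -0.952 -0.306]
 [ 1.    -0.001  0.001]
 [-0.001 -0.306  0.952]] 350.50146691303183
[[ 0.922  0.386 -0.001]
 [ 0.386 -0.922  0.001]
 [ 0.    -0.001 -1.   ]]
```

```bash
cat > snap.py <<'E'
from bench import bot
from h import *
import pickle
D={}
def snap(n):
    c=bot.calibration("wrist");im=bot.capture("wrist");D[n]=(c,im)
a=np.pi/2
for n,p in [("h1",(.50,-.33,.30)),("h2",(.50,-.21,.30)),("s1",(.51,.06,.33)),("s2",(.47,.16,.36))]:
    bot.move_to(p,q(a)); snap(n)
pickle.dump(D,open("d.pkl","wb"))
for k in "hs":
    cv2.imwrite(f"pics/{k}.png",np.hstack([D[k+'1'][1],D[k+'2'][1]])[:,:,::-1][:, :] if 0 else cv2.resize(np.vstack([D[k+'1'][1],D[k+'2'][1]])[:,:,::-1],(400,600)))
    cv2.imwrite(f"pics/{k}1.png",cv2.resize(D[k+'1'][1][:,:,::-1],(800,600),interpolation=cv2.INTER_CUBIC))
    cv2.imwrite(f"pics/{k}2.png",cv2.resize(D[k+'2'][1][:,:,::-1],(800,600),interpolation=cv2.INTER_CUBIC))
for n,(c,im) in D.items():
    hsv=cv2.cvtColor(im,cv2.COLOR_RGB2HSV)
    for nm,lo,hi in (("orange",(8,150,100),(18,255,255)),("yellow",(22,150,100),(32,255,255)),("red",(0,170,80),(4,255,255))):
        m=cv2.inRange(hsv,lo,hi);k,l,s,ce=cv2.connectedComponentsWithStats(m)
        for i in range(1,k):
            if s[i,4]>60: print(n,nm,s[i],ce[i].round(1),np.array(cv2.boxPoints(cv2.minAreaRect(np.argwhere(l==i)[:,::-1].astype(np.float32)))).round(1).tolist())
print(bot.get_state()['t'],bot.get_state()['joint_pos'])
E
python3 snap.py
```

```text
h1 orange [ 273  108   25   83 1353] [285.6 153.9] [[272.8999938964844, 189.89999389648438], [274.1000061035156, 107.69999694824219], [297.3999938964844, 108.0], [296.1000061035156, 190.1999969482422]]
h1 red [177 355  68  45 799] [204.4 375.1] [[177.0, 355.0], [244.0, 355.0], [244.0, 399.0], [177.0, 399.0]]
h2 orange [274 225  22  73 533] [285.1 258.7] [[272.5, 296.8999938964844], [275.29998779296875, 224.39999389648438], [295.79998779296875, 225.10000610351562], [293.1000061035156, 297.70001220703125]]
h2 yellow [480  45  17  12 114] [486.  50.] [[479.79998779296875, 55.0], [480.79998779296875, 43.70000076293945], [496.0, 45.0], [495.1000061035156, 56.29999923706055]]
s1 yellow [357  68  25  13 163] [372.8  73.5] [[356.70001220703125, 69.69999694824219], [380.1000061035156, 67.0999984741211], [381.3999938964844, 78.80000305175781], [358.0, 81.4000015258789]]
s1 yellow [433 251  23  13 191] [443.8 257.5] [[431.8999938964844, 260.0], [433.8999938964844, 250.60000610351562], [455.3999938964844, 255.10000610351562], [453.3999938964844, 264.6000061035156]]
s1 red [327 115  17  12 150] [
[... 468 characters left out ...]
56, 183.1999969482422], [281.0, 205.1999969482422]]
s2 yellow [246 198  33  12 195] [257.7 203.6] [[245.5, 199.60000610351562], [277.20001220703125, 196.6999969482422], [278.1000061035156, 206.1999969482422], [246.39999389648438, 209.10000610351562]]
s2 yellow [441 300  20  12 140] [449.8 306.2] [[439.1000061035156, 307.5], [441.3999938964844, 299.5], [460.0, 305.0], [457.70001220703125, 313.0]]
s2 red [351 193  14   6  62] [358.1 195.6] [[350.8999938964844, 194.5], [363.8999938964844, 192.39999389648438], [364.70001220703125, 197.10000610351562], [351.70001220703125, 199.1999969482422]]
3.7917 [ 3.02654595e-01  9.52397775e-02  1.76388469e+00 -4.66806701e-04
  1.28275567e+00  3.03501089e-01]
```

View pics/h1.png

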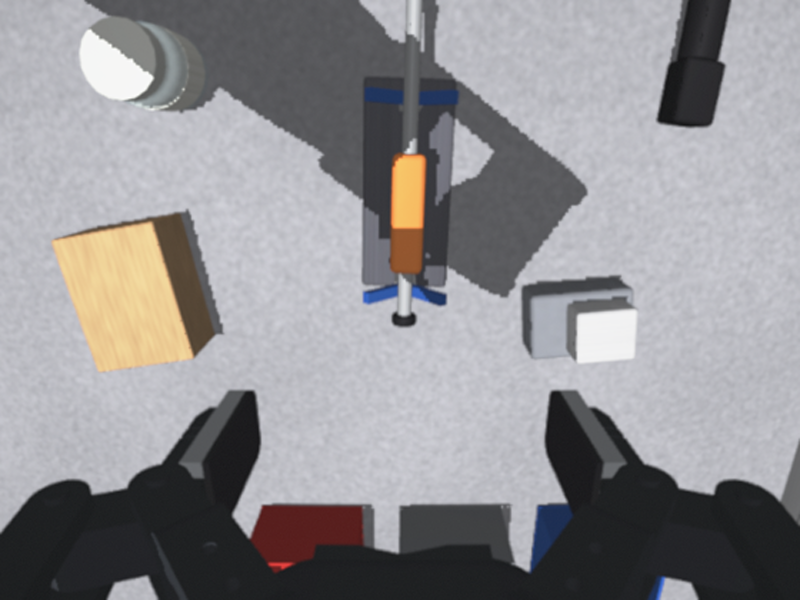

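View pics/s1.png

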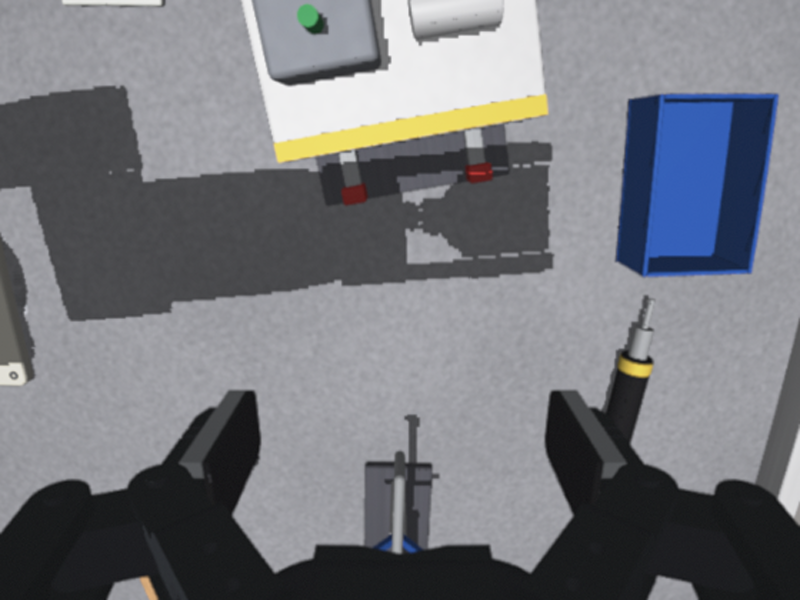

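View pics/s2.png

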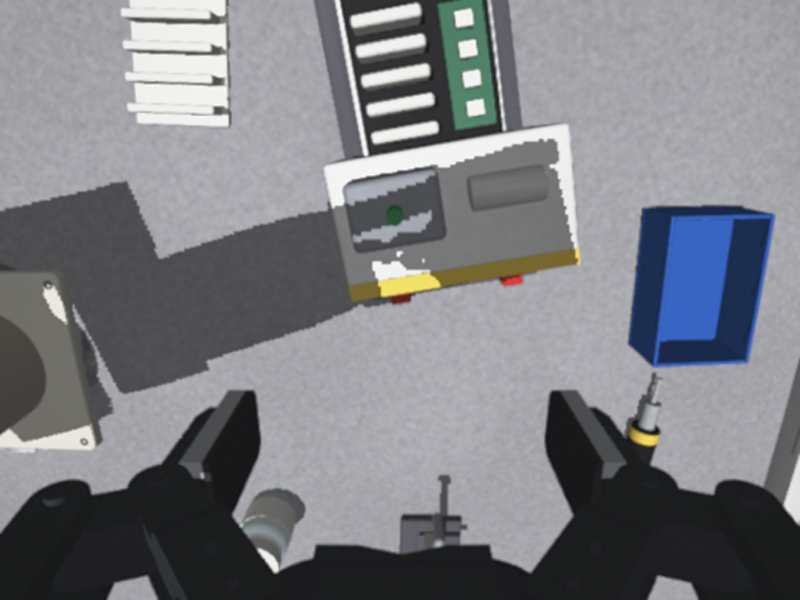

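View pics/h2.png

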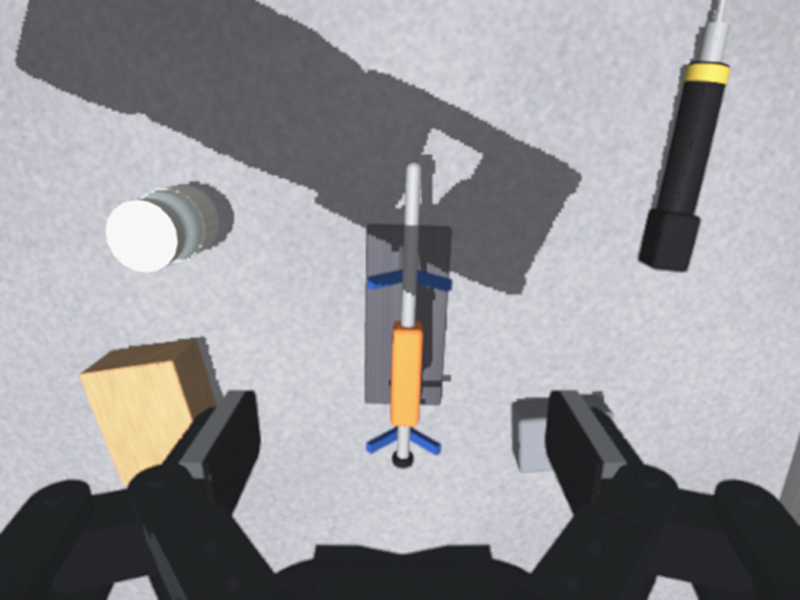

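In these pictures the handle spans (409,155) to (407,272) in h1 and (407,330) to (405,425) in h2, and the shaft end is at (413,163) in h2. The ledge front corners are at (277,161) and (548,113) in s1, and at (352,300) and (579,263) in s2. Its rear corners in s2 are (324,166) and (568,124).

```bash
cat > fit.py <<'E'
from bench import bot
from h import *
import pickle
from scipy.optimize import least_squares
D=pickle.load(open("d.pkl","rb"))
C={n:D[n][0] for n in D};C['scene']=bot.calibration('scene');C['top']=bot.calibration('top')
def fit(obs,x0):
    def f(p):
        Rz=R.from_euler('z',p[3]).as_matrix()
        return np.concatenate([proj(C[n],Rz@np.array(X)/1e3+p[:3])[0]/.7-px for n,X,px in obs])
    r=least_squares(f,x0,loss='soft_l1',f_scale=2);print(r.x.round(4),np.degrees(r.x[3]).round(2),f(r.x).reshape(-1,2).round(1).tolist());return r.x
hook=fit([("h1",(40,0,12),(409,155)),("h1",(-40,0,12),(407,272)),("h2",(40,0,12),(407,329)),("h2",(-40,0,12),(405,425)),("h2",(155,0,3),(413,163))],[.5,-.3,.1,1.57])
sta=fit([("s1",(0,85,152),(277,161)),("s1",(0,-85,152),(548,113)),("s2",(0,85,152),(352,300)),("s2",(0,-85,152),(579,263)),("s2",(100,85,152),(324,166)),("s2",(100,-85,152),(568,124))],[.51,.14,0,1.5])
pickle.dump((hook,sta),open("fit.pkl","wb"))
E
python3 fit.py
python3 - <<'E'
from bench import bot
from h import *
import pickle
hook,sta=pickle.load(open("fit.pkl","rb"))
S=lambda X:(R.from_euler('z',sta[3]).as_matrix()@np.array(X)/1e3+sta[:3])
out=[]
for n,c0 in(("scene",(380,320)),("top",(165,205))):
    im=bot.capture(n)[:,:,::-1]
    c=bot.calibration(n)
    x0,y0=c0[0]-50,c0[1]-50
    if n=="scene":x0,y0=325,275
    cr=cv2.resize(im[y0:y0+100,x0:x0+100].copy(),(600,600),interpolation=cv2.INTER_CUBIC)[:, :]
    for yy in(60,-60):
      for xr in (245,225):
        p=(proj(c,S((xr,yy,30)))[0]-[x0,y0]+.5)*6;cv2.circle(cr,tuple(p.astype(int)),3,(0,0,255) if xr==245 else (255,0,255),-1)
    for X in [(270,85,12),(270,-85,12),(-45,85,12),(-45,-85,12)]:
        p=(proj(c,S(X))[0]-[x0,y0]+.5)*6;cv2.circle(cr,tuple(p.astype(int)),3,(0,255,255),-1)
    out.append(cv2.resize(cr,(400,400)) if 0 else cr)
    cv2.imwrite(f"pics/crop_{n}.png",cr)
E
```

```text
[ 0.5024 -0.3027  0.0957  1.546 ] 88.58 [[0.4, -0.3], [-0.7, 1.9], [0.9, -0.8], [-0.0, -0.2], [-0.5, -0.2]]
[ 0.5155  0.1369 -0.0025  1.7401] 99.7 [[1.6, 2.1], [-0.4, 2.4], [-0.7, 0.0], [0.1, -0.2], [-1.4, -2.2], [0.8, -2.7]]
```

View pics/crop_scene.png

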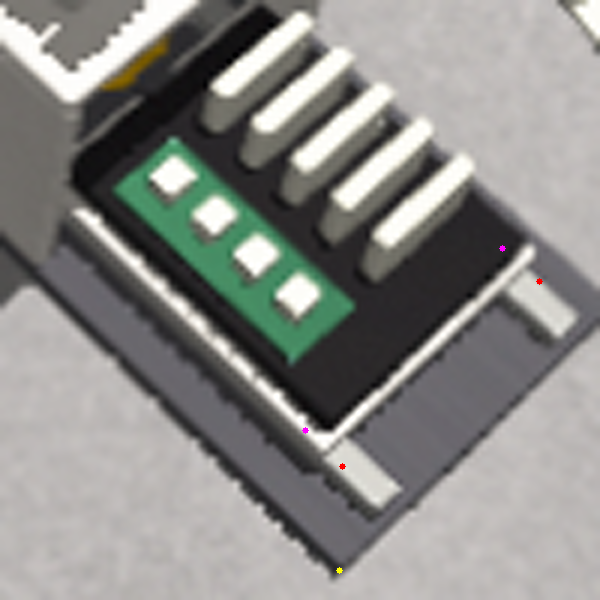

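View pics/crop_top.png

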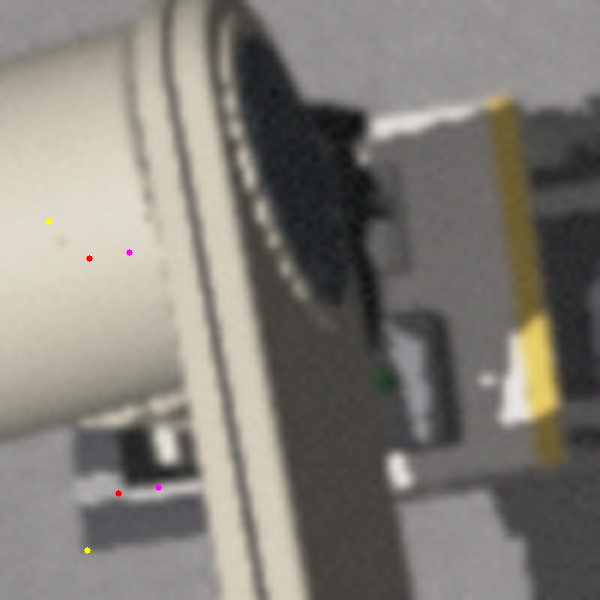

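The station fit matches the base corners. The carriage rear edge lies at about x = 233 mm, so j is about 0.011 and the eye is at about x = 44 mm. Next I'll grasp the hook 15 mm behind its origin and go to the pre-entry pose.

```bash
cat > c.py <<'E'
from bench import bot
from h import *
import pickle
hook,sta=pickle.load(open("fit.pkl","rb"))
HY,SY=hook[3],sta[3]; G=-0.015
def u(a):return np.array([np.cos(a),np.sin(a)])
def rest_tcp(shaft_z):  # TCP for hook origin over the rest
    return [*(hook[:2]+G*u(HY)),shaft_z-.0187]
def sta_tcp(px,shaft_z,py=0.): # TCP so that prong is at station (px,py)
    return [*(sta[:2]+(px-.150+G)*u(SY)+py*u(SY+np.pi/2)),shaft_z-.0187]
def show(m):
    s=bot.get_state();print(m,round(s['t'],2),np.round(s['tool_pos'],4),'F',np.round(s['wrist_force'],1),'w',round(float(s['gripper_width']),4),s['grip_force'])
E
python3 - <<'E'
from c import *
for P,a in [(rest_tcp(.1),HY),(rest_tcp(.2),HY),(sta_tcp(-.06,.2),SY),(sta_tcp(.044,.107),SY),(sta_tcp(.044,.068),SY),(sta_tcp(-.09,.068),SY)]:
    j=bot.ik(P,q(a));print(np.round(P,3),None if j is None else np.round(j,2))
bot.move_to(rest_tcp(.2),q(HY)); 
print(bot.move_straight(rest_tcp(.1),speed=.12,stop_force=12)); show('down')
bot.set_gripper(0.0,80); show('grip')
bot.move_straight(rest_tcp(.2),speed=.12); show('up')
bot.move_to(sta_tcp(-.06,.2),q(SY)); bot.move_straight(sta_tcp(-.06,.107),speed=.12); show('pre')
w=bot.capture('wrist');s=bot.capture('scene');cs=bot.calibration('scene');cw=bot.calibration('wrist')
tip=[*(sta[:2]-.06*u(SY)),.067];sh=[*tip[:2],.107]
ps,ps2=proj(cs,tip)[0],proj(cs,sh)[0];pw,pw2=proj(cw,tip)[0],proj(cw,sh)[0];print(ps,ps2,pw,pw2)
def crop(im,p,h=35):
    x,y=(p-h).astype(int);x=max(0,x);y=max(0,y);return cv2.resize(im[y:y+2*h,x:x+2*h,::-1],(400,400),interpolation=cv2.INTER_CUBIC),(x,y)
def dot(o,p,h=35):
    im,(x,y)=o;
    cv2.circle(im,tuple(((p-[x,y]+.5)*400/(2*h)).astype(int)),3,(0,0,255),-1)
a=crop(s,ps);dot(a,ps);dot(a,ps2);b=crop(w,pw,80);dot(b,pw,80);dot(b,pw2,80)
bi=cv2.resize(b[0],(400,400))
cv2.imwrite('pics/pre.png',np.hstack([a[0],bi]))
E
```

```text
[ 0.502 -0.318  0.081] [-0.58  0.58  1.78 -0.    0.78 -0.56]
[ 0.502 -0.318  0.181] [-0.58  0.44  1.74  0.    0.97 -0.56]
[ 0.553 -0.085  0.181] [-0.17  0.39  1.81 -0.    0.94 -0.34]
[0.536 0.018 0.088] [ 0.01  0.51  1.91 -0.    0.72 -0.16]
[0.536 0.018 0.049] [ 0.01  0.58  1.92 -0.    0.64 -0.16]
[ 0.559 -0.114  0.049] [-0.22  0.61  1.84 -0.    0.69 -0.39]
False
down 6.72 [ 0.5026 -0.318   0.0819] F [-0.1 -0.6 -0.2] w 0.0851 0.0
grip 7.33 [ 0.5021 -0.3178  0.0817] F [-1.8  1.3  4.9] w 0.0211 78.01300406455994
up 8.31 [ 0.5015 -0.3174  0.1804] F [ 0.4  0.8 -2.1] w 0.021 78.19321990013123
pre 10.18 [ 0.554  -0.0852  0.0888] F [-0.4 -0.7 -2.7] w 0.0212 78.29796195030212
[312.46207744 247.40359625] [313.44338329 238.66873904] [ 281.29663173 -124.08365657] [ 281.46898052 -197.66017027]
```

View pics/pre.png

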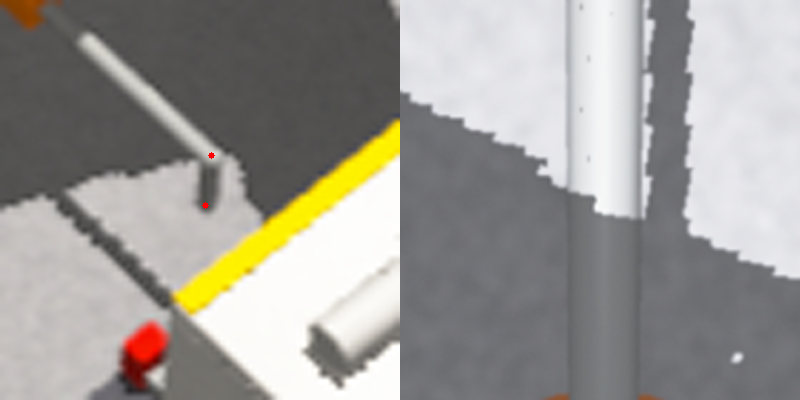

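The prong tip is within about 2 mm of the prediction in the scene crop: (208,210) seen against (205,205) predicted. Next I'll enter and lower it.

```bash
python3 - <<'E'
from c import *
print(bot.move_straight(sta_tcp(.044,.107),speed=.1,stop_force=8)); show('in')
hit=bot.move_straight(sta_tcp(.044,.068),speed=.06,stop_force=6); show('low %s'%hit)
if not hit:
    bot.sleep(.2)
    print(bot.move_straight(sta_tcp(.018,.068),speed=.05,stop_force=15)); show('engaged?')
E
```

```text
False
in 11.47 [0.5361 0.0172 0.0883] F [ 0.7  0.  -3.2] w 0.0213 78.29743266105652
low False 12.27 [0.5361 0.0176 0.0493] F [-0.7 -0.2 -1.9] w 0.0211 78.29715728759766
False
engaged? 13.13 [ 0.5405 -0.0085  0.0493] F [ 0.6  0.2 -2.1] w 0.0207 78.44726085662842
```

```bash
python3 - <<'E'
from c import *
def green():
    im=bot.capture('scene');m=cv2.inRange(cv2.cvtColor(im,cv2.COLOR_RGB2HSV),(60,80,60),(85,255,255))
    m[:270]=0;ys,xs=np.nonzero(m);return len(xs),xs.max(),ys.max()
print(green())
for x in (0.0,-.02):
    h=bot.move_straight(sta_tcp(x,.068),speed=.06,stop_force=15);show(h);print(green())
E
```

```text
(385, np.int64(379), np.int64(331))
False 13.63 [ 0.5434 -0.026   0.0493] F [-1.  -0.7 -2. ] w 0.0207 78.4187650680542
(364, np.int64(374), np.int64(326))
False 14.17 [ 0.5468 -0.0457  0.0493] F [-0.3 -0.  -2.4] w 0.0209 78.44461798667908
(294, np.int64(368), np.int64(320))
```

The carriage follows the hook, so I'll pull it to the stops.

```bash
python3 - <<'E'
from c import *
h=bot.move_straight(sta_tcp(-.088,.068),speed=.06,stop_force=15);show(h)
bot.sleep(.4);show('hold')
p=np.array(bot.get_state()['tool_pos'][:2])-sta[:2];print('prong x',p@u(SY)+.165)
s=bot.capture('scene');cv2.imwrite('pics/out.png',cv2.resize(s[200:380,260:500,::-1],(800,600),interpolation=cv2.INTER_CUBIC))
E
```

```text
True 15.14 [ 0.5549 -0.1031  0.0482] F [-1.9  3.3 -2.7] w 0.0207 79.25356864929199
hold 15.54 [ 0.5552 -0.103   0.0481] F [-0.8  1.7 -1.9] w 0.0204 79.25138711929321
prong x -0.07807836168414523
```

```bash
python3 - <<'E'
from c import *
h=bot.move_straight(sta_tcp(-.092,.068),speed=.03,stop_force=20);bot.sleep(.4);show(h)
p=np.array(bot.get_state()['tool_pos'][:2])-sta[:2];x=p@u(SY)+.165;print('prong x',x)
bot.move_straight(sta_tcp(x+.016,.068),speed=.05);show('centred')
print(bot.move_straight(sta_tcp(x+.016,.2),speed=.1,stop_force=10));show('up')
bot.move_to(rest_tcp(.2),q(HY))
bot.move_straight(rest_tcp(.118),speed=.12)
cw=bot.calibration('wrist');w=bot.capture('wrist');s=bot.capture('scene')
print(bot.move_straight(rest_tcp(.099),speed=.03,stop_force=5));show('seated')
s2=bot.capture('scene')
cv2.imwrite('pics/rest.png',np.hstack([cv2.resize(s2[110:210,210:310,::-1],(400,400),interpolation=cv2.INTER_CUBIC),cv2.resize(s2[200:380,260:440,::-1],(400,400),interpolation=cv2.INTER_CUBIC)]))
E
```

```text
True 16.26 [ 0.5529 -0.1032  0.0467] F [-0.9  3.6 -0.9] w 0.0208 79.35905456542969
prong x -0.07790513246343889
centred 16.74 [ 0.554  -0.0866  0.0494] F [-0.6 -0.6 -2.4] w 0.0213 79.28003311157227
False
up 18.21 [ 0.5533 -0.0867  0.1806] F [-0.2  0.3 -2.2] w 0.0206 79.27847027778625
True
seated 20.66 [ 0.502  -0.3176  0.0816] F [0.7 0.6 4.6] w 0.0209 80.3507924079895
```

View pics/rest.png

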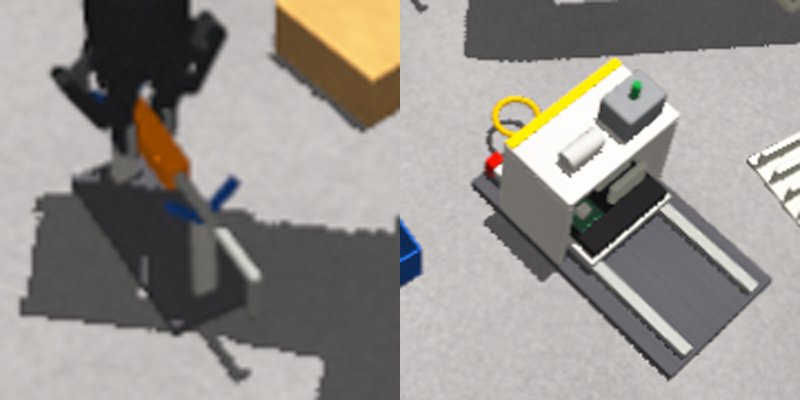

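The eye now shows in front of the ledge, at (518,118) in the right crop, so the carriage is out. The hook sits in its forks with the prong down, at about (255,285) in the left crop. I'll release it, retreat, and verify by handle triangulation before handing in.

```bash
python3 - <<'E'
from c import *
bot.set_gripper(.085);show('open');bot.move_straight(rest_tcp(.26),speed=.12)
bot.move_to((.50,-.33,.30),q(np.pi/2));bot.sleep(.3)
D=pickle.load(open('d.pkl','rb'))
im=bot.capture('wrist');bot.move_to((.50,-.21,.30),q(np.pi/2));im2=bot.capture('wrist')
for n,i in(('h1',im),('h2',im2)):
  for w in(D[n][1],i):
    m=cv2.inRange(cv2.cvtColor(w,cv2.COLOR_RGB2HSV),(8,150,100),(18,255,255));ys,xs=np.nonzero(m);print(n,len(xs),xs.min(),xs.max(),ys.min(),ys.max())
s=bot.capture('scene');cv2.imwrite('pics/end.png',np.hstack([im2[:,:,::-1],s[:,:,::-1]])[::1] if 0 else cv2.resize(np.hstack([im2[80:360,200:360,::-1],s[110:390,210:410,::-1]]),None,fx=2,fy=2))
show('end')
E
```

```text
open 21.35 [ 0.5013 -0.3172  0.0811] F [-0.2  0.2  0.8] w 0.0851 0.0
h1 1354 273 297 108 190
h1 1362 274 298 109 192
h2 540 274 295 225 297
h2 533 273 295 226 298
end 24.18 [ 0.5003 -0.2106  0.3001] F [ 0.2 -0.9 -0.9] w 0.0849 0.0
```

View pics/end.png

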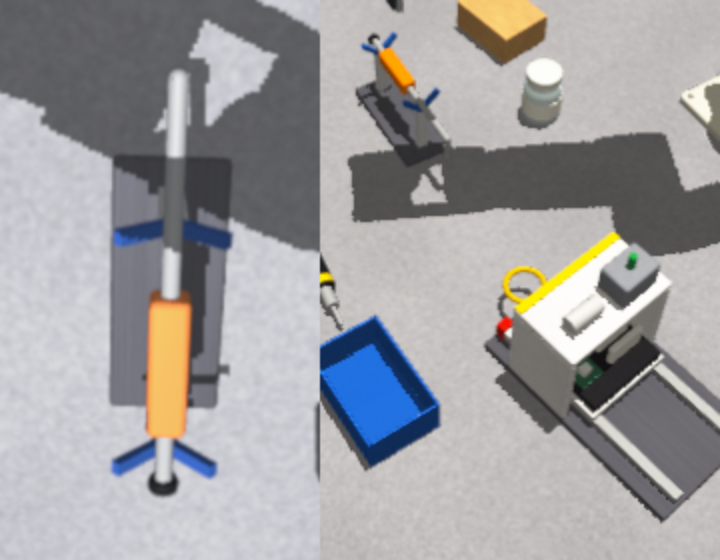

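The hook is back within about 1 px of its original place in both forks, the carriage is out, and the bystanders in view look untouched.

```bash
python3 -c "
from bench import bot
print(bot.sign_off())"
```

```text
the job is handed in; nothing more can be done
None
```

The job is handed in: the carriage is drawn out against its stops, the hook is back in both forks with its prong hanging down, and the gripper is clear; the sign-off returned no verdict.

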